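# Wind back the keeper and rock a tight brake pad out of its carrier

### The job

Wind the red handwheel anticlockwise until its white end points to the green mark (half a turn from the red mark), which draws the yellow keeper off the brake pad. Then rock the tight pad from side to side, along its length, so that its ends come out of their spring catches one at a time while the other end stays down (no straight pull), and lift it out of the slots. Finish still holding it upright and still, just clear above the carrier (at most about 5 cm), touching nothing but the gripper; leave the wheel at the green mark and the things lying around undisturbed.

Things in the scene. Friction and masses are not known exactly. Their poses are not given: they have to be found in the camera images.
- carrier: Blue base plate (110 x 270 x 12) bolted to the bench, carrying a dark iron brake carrier and a wheel housing. Origin on the bench below the middle of the seated pad; x through the pad's thickness, y along its length towards the wheel ('left' = +y), z up. Two iron abutments, inner faces at y = +-43, 24 thick, tops 48 up. Vertical open-topped slots in them (17 wide in x) guide the pad's ears; slot floors 22 up.
- catch_left_ball (a point): Centre of the left catch at y = +43, 32.5 up: a spring ball, 8 diameter, sticking 4 out of the abutment over the ear, holding it down. Lifting an ear past it takes about 8 to 15 N at that ear. An ear raised 7 is past the ball's middle; raised 13 it rests on the ball, which keeps it up. Held ears serve as pivot while the other end is rocked up; about 11 degrees of rocking is enough.
- catch_right_ball (a point): The same for the right catch, at y = -43.
- keeper_tip (a point): Tip of the yellow keeper bar (14 wide, 8 thick, underside 50 up, along y, moved by the wheel): at y = 21.5 mm + 10 mm per rad of wheel angle, x = 0. Clamped it lies over the pad's left shoulder and blocks the pad; at the green mark (y = 53) it is clear of the pad.
- wheel (a joint): Angle of the handwheel, rad: 0 = clamped, white end of the grip bar towards the carrier's +x (red mark); grows anticlockwise seen from above; 3.14 = white end at the green mark on the -x side. Stops at 3.7. Friction 0.1 N m; stays where left. The bar lies at this angle from the carrier's +x.
- wheel_axis (a point): Point on the handwheel's vertical axis, 90 above the bench, at x = 0, y = 140 in the carrier frame, inside the red grip bar: 60 long, 14 wide (grip across it), from 74 to 104 above the bench, standing on a black disc of 68 diameter. Its white-painted end is the pointer.
- pad_center (a point): Centre (half-way up) of the brake pad to free: 16 thick (x), 68 tall, 84 long over its ears (y), 0.3 to 0.5 kg. Seated, it is 52 above the bench at x = y = 0 of the carrier. Copper-coloured upper part 40 long, 16 thick, from 47 to 86 above the bench (grip it across the thickness); dark lower part 64 long, 18 to 47 above the bench. z up when upright.
- ear_left (a point): Centre of the pad's left (+y) round steel ear, 8 diameter, 14 long in x; 38 along +y from the pad's middle and 26 below the pad's centre; 26 above the bench when seated.
- ear_right (a point): The same for the right (-y) ear, 38 along -y.
- spare_pad: Bystander, not to be disturbed: spare brake pad lying flat, 84 x 68 x 16. Origin at the underside, middle of its long lower edge.
- spray_can: Bystander, not to be disturbed: upright blue spray can, 64 diameter, 190 tall. Origin at its underside.
- screwdriver: Bystander, not to be disturbed: screwdriver with red handle, lying. Origin at its underside.
- wrench: Bystander, not to be disturbed: steel wrench, lying. Origin at its underside.
- bearing: Bystander, not to be disturbed: steel bearing ring, 62 diameter, 16 high. Origin at its underside.
- socket: Bystander, not to be disturbed: upright bright socket, 28 diameter, 50 tall. Origin at its underside.
- cup: Bystander, not to be disturbed: grey plastic cup, 80 diameter, 60 tall. Origin at its underside.
Mind the look-alikes: they are no part of the job. Leave any pink or turquoise look-alike of the part that bears pad_center alone.

How it is judged:
By the outcome, as a careful person would: the job done as asked, in the order asked, and still so for the second after the job is handed in, while the arm keeps its last pose, push and grip.
It also fails if it takes over 64 s, if anything falls off the work surface, if the arm or the gripper's body presses on something with over 40 N, if the wrist force passes 120 N, or if a joint passes its speed limit or range.

### The arm

A 7-joint arm with a two-finger parallel gripper is mounted at the origin on the work surface. World frame = base frame: x ahead of the robot, y to its left, z up, the work surface at z = 0. Lengths are in m, angles in rad, forces in N, time in s.
With the tool pointing down it reaches from about 0.4 to 0.85 m from the base axis. Payload 10.4 kg.
Tool frame: the origin (TCP) lies between the finger pads; the fingertips stand 14 mm ahead of it and the grasp point (between the pads) lies 5 mm behind it; z points along the fingers, y is the direction in which the jaws open and shut (so a half turn about z gives the same grasp; the last joint's range is limited). The gripper opens to 85 mm and grips with 20 to 120 N. Pads are 22 mm wide; open, the fingers measure 114 mm over their backs; the gripper's body (76 mm by 85 mm) begins 54 mm behind the grasp point. The pads swing forward as they close: fully open they stand 13 mm farther back than shut.
Start: joints at [1.254, 0.332, -0.065, 1.46, 0.022, 1.35, -0.088], TCP at [0.181, -0.598, 0.245] pointing down, gripper open.
Joint ranges: [-2.6, 2.6], [-0.5, 2.12], [-1.47, 1.34], [0.16, 2.42], [-1.27, 4.41], [0.06, 2.06], [-2.6, 2.6]. Speed limits (rad/s): [2.22, 2.22, 2.79, 2.79, 3.14, 3.14, 3.14].

### API

Orientations are given as a unit quaternion [x, y, z, w].
In Python, from cell import manip gives the robot as it stands.
- The arm moves only by the tool jog_arm, never from a script. Its argument "motion" is a list of rows, each an object of numbers: "x", "y", "z": the shift along the tool's x, y, z in m; "ax", "ay", "az": the turn, a rotation vector about the tool's x, y, z in rad; "grip": the closure in counts, from 0 (fully open) to 255 (shut). In form: [{"x": .., "y": .., "z": .., "ax": .., "ay": .., "az": .., "grip": ..}, ...]. A call has 1 to 5 rows; each row shifts and turns the commanded pose from where the row before left it, along the tool's axes as they then stand; what a row does not reach is not made up. A row lasts 1/12 s, in which the tool goes at most 41.7 mm and 7.16 degrees, less where a joint would pass 70% of its speed; a pose out of reach is approached as far as the arm can. A call with a gripper value outside its range is refused whole. The fingers move at their own pace and stop on an object; "force" is the grip in N (left out, the last holds). Time passes only in rows, so rows that do not move let the fingers close. It gives the time, the measured TCP pose, the force and the opening at its end, in the units of the state.
- manip.read_state(): the state, without advancing time (a new reading comes with each control period).
- manip.get_image(name): name is "scene" or "top"; returns a dict with "img" (420x560x3 uint8, red, green, blue), "range_z" (420x560 float32, m along the optical axis (not along the pixel's ray), 0 where there is no reading), "K" (3x3 intrinsics, pixels), "extrinsics" (4x4, takes a point from world to camera coordinates). Camera axes: x right, y down, z forward; pixel columns grow to the right and rows downward; lengths in m; the calibration is good to about 2 mm. A picture is of the moment at which its call begins.
- manip.hand_in(): hands the job in, once; it reports no verdict.
Trained networks look in the newest picture that a camera, given by its name, has taken for a name from the list of things; names that differ only in an ending like _2 or _b are one class to them, and where a whole thing is asked for, a point or a joint stands for the part that bears it (a point fixed in the world has none). Each returns a list of dicts, best first, with "score" (0 to 1); they miss things now and then, are a little off and sometimes report something else, mostly with a low value. They report only what shows in the picture. A call takes as long as a camera call. They do not tell look-alikes from the thing itself.
- manip.look_for(camera, label): "extent" ([left, top, right, bottom] as shares, 0 to 1, of the picture: columns of its width, rows of its height, round what is visible of it).
- manip.trace(camera, label): "region" (420x560 bool, what is visible of it) and "extent" ([left, top, right, bottom] as shares, 0 to 1, of the picture: columns of its width, rows of its height, round what is visible of it).
The state is a dict: "time": time; "q": joint angles; "joint_velocities": joint speeds; "joint_efforts": joint torques, N m; "position": TCP position; "orientation": TCP orientation; "wrist_force": force on the tool from outside, world axes, zero at the start; "torque": the same for the moment, N m; "finger_gap": finger opening in m.
Only numpy, scipy, OpenCV 4.12 (cv2) and the standard library are available. Lean on these libraries where they do the work, as an engineer would, in place of code of your own. Each camera call takes 0.05 s, during which the arm holds its last target.

## Working session

There is one attempt and no reset: what is moved stays moved. The work goes in short steps, Python scripts to look and compute and a tool call to move; the robot and the scene stay as the last step left them, time stands still between calls to the robot, and variables do not carry over. Pictures are saved under pics/ and viewed, and the job is handed in when it is done.

Besides the shell and the picture viewer there is one more tool, called after ">>>" in YAML: its name, and indented under it one key for each argument. jog_arm: Moves the arm, as the interface text tells. Its arguments: {"type":"object","properties":{"motion":{"type":"array"},"force":{"type":"number"}},"required":["motion"]}

```bash
ls; mkdir -p pics
python3 - <<'E'
from cell import manip
import cv2,numpy as np
for n in ("scene","top"):
    d=manip.get_image(n); cv2.imwrite(f"pics/{n}0.png",d["img"][:,:,::-1]); np.savez(f"{n}0.npz",**d)
    print(d["K"],d["extrinsics"])
print(manip.read_state())
E
```

```text
pics
[[478.41245668   0.         286.39979306]
 [  0.         478.41245668 211.1092049 ]
 [  0.           0.           1.        ]] [[ 0.84789344  0.52993795 -0.01557188 -0.4495981 ]
 [ 0.37174027 -0.61520785 -0.69521829 -0.12227688]
 [-0.3780025   0.58368233 -0.71862998  1.42208787]
 [ 0.          0.          0.          1.        ]]
[[535.02007682   0.         277.79660029]
 [  0.         535.02007682 215.0949706 ]
 [  0.           0.           1.        ]] [[ 9.46293087e-03 -9.99944026e-01  4.73270673e-03 -1.97262020e-04]
 [-9.90932071e-01 -1.00118188e-02 -1.33990279e-01  5.05678846e-01]
 [ 1.34030162e-01 -3.42185013e-03 -9.90971345e-01  1.67184054e+00]
 [ 0.00000000e+00  0.00000000e+00  0.00000000e+00  1.00000000e+00]]
{'time': 0.1, 'q': array([ 1.25441207,  0.33279941, -0.06473401,  1.46086293,  0.02159624,
        1.34989823, -0.0885109 ]), 'joint_velocities': array([ 0.00025403, -0.00053381,  0.00216927, -0.00366325,  0.00045742,
        0.00034175,  0.00109738]), 'joint_efforts': array([ 2.00625000e-03, -6.26742840e+01,  4.94210771e-02, -3.92433035e+01,
        1.63350807e-02,  7.08624779e-03, -5.96144254e-07]), 'position': array([ 0.18091047, -0.59790897,  0.24459868]), 'orientation': array([ 9.89227627e-01,  1.46384076e-01, -1.14439681e-04, -6.25870627e-04]), 'wrist_force': array([ 0.28503404, -0.09494263,  0.09473313]), 'torque': array([-0.02671267,  0.02887282, -0.0224728 ]), 'finger_gap': 0.08533917290937135}
```

View pics/scene0.png

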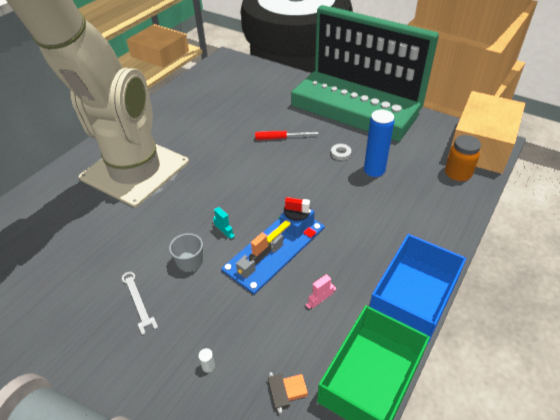

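View pics/top0.png

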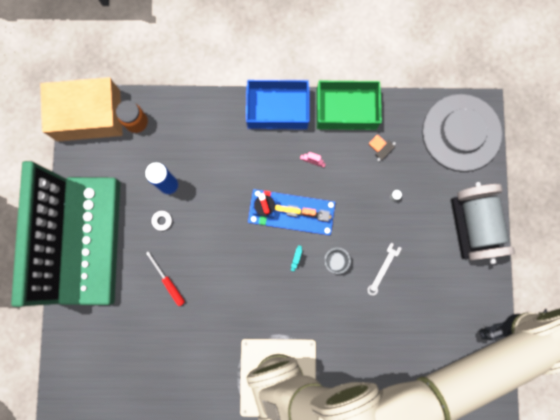

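```bash
cat > h.py <<'E'
import numpy as np,cv2
from cell import manip
def get(n):
    return manip.get_image(n)
def crop(d,r0,r1,c0,c1,f,name):
    cv2.imwrite(name,cv2.resize(d["img"][r0:r1,c0:c1,::-1],None,fx=f,fy=f,interpolation=cv2.INTER_CUBIC))
def pts(d):
    z=d["range_z"];K=d["K"];v,u=np.mgrid[:z.shape[0],:z.shape[1]]
    P=np.stack([(u-K[0,2])/K[0,0]*z,(v-K[1,2])/K[1,1]*z,z],-1)
    E=d["extrinsics"]; return (P-E[:3,3])@E[:3,:3]
def proj(d,p):
    c=d["extrinsics"][:3,:3]@p+d["extrinsics"][:3,3]; u=d["K"]@c; return u[:2]/u[2]
def atz(d,u,v,z):
    K=d["K"];E=d["extrinsics"];r=E[:3,:3].T@np.array([(u-K[0,2])/K[0,0],(v-K[1,2])/K[1,1],1]);o=-E[:3,:3].T@E[:3,3]
    return o+r*(z-o[2])/r[2]
E
python3 - <<'E'
from h import *
S=dict(np.load("scene0.npz"));T=dict(np.load("top0.npz"))
crop(S,190,295,215,335,6,"pics/s1.png"); crop(T,180,245,240,345,7,"pics/t1.png")
for d in (S,T):
    P=pts(d); hsv=cv2.cvtColor(d["img"],cv2.COLOR_RGB2HSV)
    blue=(hsv[...,0]>100)&(hsv[...,0]<125)&(hsv[...,1]>150)&(hsv[...,2]>60)&(P[...,2]>0.004)&(P[...,2]<0.022)&(P[...,0]<0.66)&(P[...,0]>.4)&(abs(P[...,1])<.2)
    n,l,st,ce=cv2.connectedComponentsWithStats(blue.astype(np.uint8)); 
    q=P[blue]; print(len(q),q.mean(0),q[:,2].std()); r=cv2.minAreaRect(q[:,:2].astype(np.float32)*1000); print(r)
    # copper
    cop=(hsv[...,0]>5)&(hsv[...,0]<16)&(hsv[...,1]>120)&(P[...,2]>0.07)&(P[...,2]<.1)&(P[...,0]<0.66)&(P[...,0]>.4)&(abs(P[...,1])<.2)
    q=P[cop]; print('cop',len(q),q.mean(0) if len(q) else'', cv2.minAreaRect(q[:,:2].astype(np.float32)*1000), np.argwhere(cop).mean(0))
E
```

```text
1855 [ 0.53174106 -0.075084    0.01153723] 0.0022378636425398808
((519.6396484375, -40.21559143066406), (271.2201232910156, 112.99943542480469), 82.04681396484375)
cop 108 [ 0.51570858 -0.09515849  0.08096584] ((512.8610229492188, -92.21202087402344), (41.19429016113281, 17.734703063964844), 83.08161926269531) [241.92592593 258.87037037]
1250 [ 0.51142573 -0.05810234  0.01187039] 0.003888915039537672
((519.2384643554688, -39.08604431152344), (265.8757629394531, 107.99276733398438), 81.96221160888672)
cop 23 [ 0.50442513 -0.08974091  0.08448387] ((504.9881591796875, -88.76763153076172), (38.723018646240234, 4.012240886688232), 82.27051544189453) [213.60869565 308.39130435]
```

Run:
```python
from h import *
for n in("wheel","pad_center","keeper_tip","carrier","spare_pad"):
  for c in("top","scene"):
    if n=="wheel" or 1:
        for r in manip.look_for(c,n)[:3]: print(n,c,round(r["score"],2),np.round(np.array(r["extent"])*[560,420,560,420],1))
```

```text
wheel top 0.56 [254.  195.2 274.2 218.1]
wheel scene 0.82 [283.1 199.3 312.7 219.9]
wheel scene 0.75 [221.2 196.8 323.7 296.8]
pad_center top 0.62 [298.8 209.8 321.6 218. ]
pad_center top 0.45 [305.1 153.8 325.3 162.4]
pad_center scene 0.95 [247.5 235.1 272.1 265.3]
pad_center scene 0.92 [215.6 209.5 232.4 237.9]
pad_center scene 0.67 [306.  275.6 336.2 310.6]
keeper_tip top 0.41 [273.8 206.4 302.6 215.1]
keeper_tip scene 0.51 [267.5 222.1 291.2 240.9]
keeper_tip scene 0.24 [272.4 375.7 307.8 409.5]
carrier top 0.93 [247.1 188.3 335.1 237.9]
carrier scene 0.63 [221.9 199.5 325.  295.9]
carrier scene 0.46 [267.8 374.4 304.4 411.6]
spare_pad top 0.82 [368.  137.6 394.3 161.9]
spare_pad scene 0.59 [271.3 376.7 308.4 414.8]
```

View pics/s1.png

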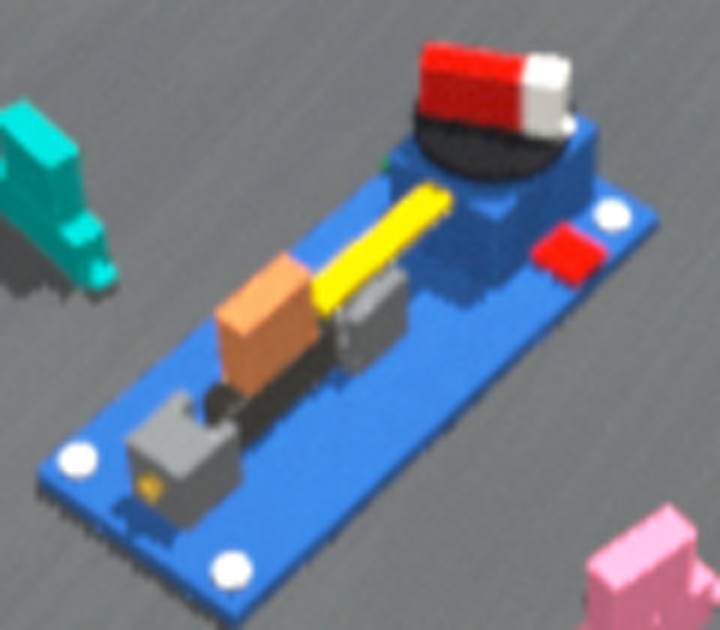

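View pics/t1.png

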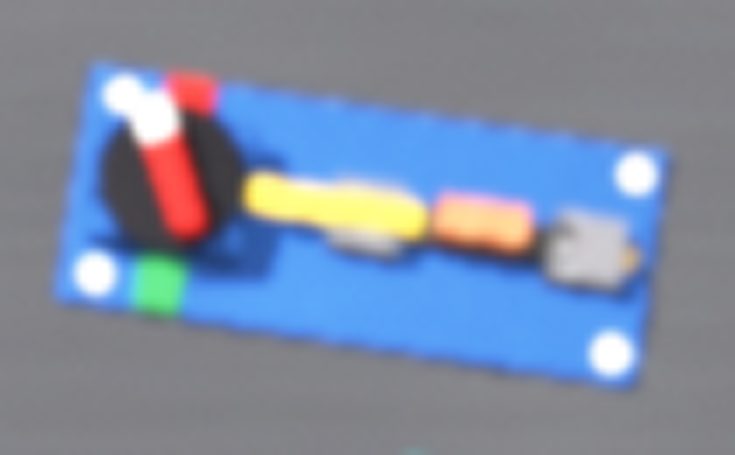

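Run:
```python
from h import *
S=dict(np.load("scene0.npz"));T=dict(np.load("top0.npz"))
for nm,d in (("S",S),("T",T)):
    P=pts(d); hsv=cv2.cvtColor(d["img"],cv2.COLOR_RGB2HSV).astype(int)
    box=(P[...,0]<0.62)&(P[...,0]>.42)&(P[...,1]<.14)&(P[...,1]>-.2)
    w=(hsv[...,1]<70)&(hsv[...,2]>190)&box
    n,l,st,ce=cv2.connectedComponentsWithStats(w.astype(np.uint8))
    for i in range(1,n):
        if st[i,4]>5: print(nm,'white',st[i,4],ce[i].round(1),atz(d,*ce[i],.015).round(4),atz(d,*ce[i],.104).round(4), P[l==i].mean(0).round(3))
    for name,(a,b),s,zr in (("red",(-1,6),150,(.09,.112)),("yel",(22,34),150,(.05,.065)),("cop",(6,17),100,(.079,.095))):
        m=(hsv[...,0]>=a)&(hsv[...,0]<=b)&(hsv[...,1]>s)&box&(P[...,2]>zr[0])&(P[...,2]<zr[1])
        q=P[m]
        if len(q)>5: print(nm,name,len(q),np.argwhere(m).mean(0)[::-1].round(1),q.mean(0).round(4),cv2.minAreaRect(q[:,:2].astype(np.float32)*1000))
```

```text
S white 77 [305.7 205.4] [0.5161 0.1209 0.015 ] [0.5597 0.0443 0.104 ] [0.555 0.052 0.095]
S white 25 [316.6 225.6] [0.5772 0.0724 0.015 ] [6.149e-01 5.000e-04 1.040e-01] [0.577 0.073 0.014]
S white 30 [227.5 266.3] [ 0.4597 -0.1534  0.015 ] [ 0.5088 -0.2033  0.104 ] [ 0.459 -0.153  0.015]
S white 34 [253.1 284.7] [ 0.5428 -0.1651  0.015 ] [ 0.5838 -0.214   0.104 ] [ 0.543 -0.165  0.015]
S red 124 [293.2 202. ] [0.5256 0.0418 0.1004] ((523.9581298828125, 44.32594299316406), (42.83921432495117, 18.376062393188477), 20.213808059692383)
S yel 156 [277.8 230.9] [ 0.5228 -0.026   0.0573] ((522.1552124023438, -25.57333755493164), (79.97116088867188, 16.6318416595459), 83.00165557861328)
S cop 116 [258.6 239.9] [ 0.5135 -0.0929  0.0847] ((512.8610229492188, -92.21202087402344), (41.19429016113281, 17.734703063964844), 83.08161926269531)
T white 67 [259.9 195.1] [0.5729 0.0633 0.015 ] [0.5575 0.0606 0.104 ] [0.565 0.062 0.059]
T white 28 [330.3 204.3] [ 0.5451 -0.1649  0.015 ] [ 0.5312 -0.1557  0.104 ] [ 0.545 -0.165  0.013]
T white 54 [298.5 207.5] [ 0.5338 -0.062   0.015 ] [ 0.5204 -0.0582  0.104 ] [ 0.532 -0.061  0.029]
T white 68 [324.5 214.8] [ 0.5107 -0.1458  0.015 ] [ 0.4985 -0.1377  0.104 ] [ 0.507 -0.143  0.044]
T white 12 [290.8 213.1] [ 0.5152 -0.037   0.015 ] [ 0.5028 -0.0346  0.104 ] [ 0.511 -0.036  0.043]
T white 26 [253.  218.5] [0.4964 0.0844 0.015 ] [0.4849 0.0806 0.104 ] [0.497 0.085 0.013]
T white 26 [326.8 230.2] [ 0.4609 -0.1533  0.015 ] [ 0.4513 -0.1447  0.104 ] [ 0.461 -0.153  0.016]
T red 61 [264.5 206.7] [0.5216 0.0459 0.1038] ((521.716796875, 45.829612731933594), (39.382503509521484, 13.644697189331055), 18.45102882385254)
T cop 26 [307.6 212.8] [ 0.5069 -0.0872  0.0857] ((506.6607666015625, -88.01302337646484), (37.979827880859375, 10.459444046020508), 75.80427551269531)
```

>>> jog_arm:
  motion:
    - {"x":0.0275,"y":-0.027}
    - {"x":0.0275,"y":-0.027}
    - {"x":0.0275,"y":-0.027}
    - {"x":0.0275,"y":-0.027}
    - {"x":0.0275,"y":-0.027}

```text
schema error: expected keys x, y, z, ax, ay, az, grip
```

```bash
cat >> h.py <<'E'
from scipy.spatial.transform import Rotation as R
def st(s=None):
    s=s or manip.read_state(); print('t',round(s['time'],2),'q',s['q'].round(3),'p',s['position'].round(4),'f',s['wrist_force'].round(1),'tq',s['torque'].round(2),'gap',round(s['finger_gap'],4))
    M=R.from_quat(s['orientation']).as_matrix(); print('yaw(toolx)',np.degrees(np.arctan2(M[1,0],M[0,0])).round(2),'z',M[:,2].round(4)); return s,M
O=np.array([.5124,-.0920,0]);yaw=-np.radians(8.1)
CX=np.array([np.cos(yaw),np.sin(yaw),0]);CY=np.array([-np.sin(yaw),np.cos(yaw),0]);CZ=np.array([0,0,1.])
def C(x,y,z): return O+x*CX+y*CY+z*CZ
def to(p,yawt=None,s=None):
    """tool-frame shift to p; and turn to have tool x at yawt deg, tool straight down"""
    s,M=st(s); d=M.T@(p-s['position']); print('shift tool',d.round(4),'world',(p-s['position']).round(4))
    if yawt is not None:
        c,n=np.cos(np.radians(yawt)),np.sin(np.radians(yawt)); D=np.array([[c,n,0],[n,-c,0],[0,0,-1]])
        print('turn deg',np.degrees(R.from_matrix(M.T@D).as_rotvec()).round(2),'rad',R.from_matrix(M.T@D).as_rotvec().round(4))
E
python3 -c "
from h import *
to(np.array([.532,.047,.245]),19.3)"
```

```text
t 0.6 q [ 1.254  0.332 -0.065  1.46   0.022  1.35  -0.089] p [ 0.181  -0.5982  0.2453] f [-1.   0.4  0. ] tq [-0.03 -0.    0.  ] gap 0.0855
yaw(toolx) 16.83 z [ 1.e-04 -1.e-04 -1.e+00]
shift tool [ 5.228e-01 -5.159e-01  3.000e-04] world [ 3.510e-01  6.452e-01 -3.000e-04]
turn deg [ 0.   -0.   -2.47] rad [ 0.0001 -0.     -0.0431]
```

All keys are needed.

>>> jog_arm:
  motion:
    - {"x":0.0275,"y":-0.027,"z":0,"ax":0,"ay":0,"az":0,"grip":0}
    - {"x":0.0275,"y":-0.027,"z":0,"ax":0,"ay":0,"az":0,"grip":0}
    - {"x":0.0275,"y":-0.027,"z":0,"ax":0,"ay":0,"az":0,"grip":0}
    - {"x":0.0275,"y":-0.027,"z":0,"ax":0,"ay":0,"az":0,"grip":0}
    - {"x":0.0275,"y":-0.027,"z":0,"ax":0,"ay":0,"az":0,"grip":0}
  force: 60

```text
time: 1.02
position: [0.2741, -0.4275, 0.2454]
orientation: [0.989, 0.146, -0.0, 0.0]
wrist_force: [0.2, 0.1, 1.6]
finger_gap: 0.0852
```

```bash
python3 -c "
from h import *
to(np.array([.532,.047,.245]),19.3)"
```

```text
t 1.02 q [ 1.087  0.084 -0.186  1.758  0.016  1.301 -0.38 ] p [ 0.2741 -0.4275  0.2454] f [0.2 0.1 1.6] tq [-0.02 -0.01  0.05] gap 0.0852
yaw(toolx) 16.82 z [ 1.e-04 -6.e-04 -1.e+00]
shift tool [ 3.842e-01 -3.796e-01  2.000e-04] world [ 2.579e-01  4.745e-01 -4.000e-04]
turn deg [ 0.03  0.01 -2.48] rad [ 0.0006  0.0001 -0.0432]
```

>>> jog_arm:
  motion:
    - {"x":0.0275,"y":-0.027,"z":0,"ax":0,"ay":0,"az":0,"grip":0}
    - {"x":0.0275,"y":-0.027,"z":0,"ax":0,"ay":0,"az":0,"grip":0}
    - {"x":0.0275,"y":-0.027,"z":0,"ax":0,"ay":0,"az":0,"grip":0}
    - {"x":0.0275,"y":-0.027,"z":0,"ax":0,"ay":0,"az":0,"grip":0}
    - {"x":0.0275,"y":-0.027,"z":0,"ax":0,"ay":0,"az":0,"grip":0}

```text
time: 1.43
position: [0.3666, -0.2584, 0.2456]
orientation: [0.989, 0.146, 0.0, 0.0]
wrist_force: [1.8, -0.1, 0.7]
finger_gap: 0.0855
```

>>> jog_arm:
  motion:
    - {"x":0.0275,"y":-0.027,"z":0,"ax":0,"ay":0,"az":0,"grip":0}
    - {"x":0.0275,"y":-0.027,"z":0,"ax":0,"ay":0,"az":0,"grip":0}
    - {"x":0.0275,"y":-0.027,"z":0,"ax":0,"ay":0,"az":0,"grip":0}
    - {"x":0.0275,"y":-0.027,"z":0,"ax":0,"ay":0,"az":0,"grip":0}
    - {"x":0.0275,"y":-0.027,"z":0,"ax":0,"ay":0,"az":0,"grip":0}

```text
time: 1.85
position: [0.4591, -0.0894, 0.2457]
orientation: [0.989, 0.146, 0.0, 0.0]
wrist_force: [1.0, -1.0, 0.1]
finger_gap: 0.0851
```

```bash
python3 -c "
from h import *
to(np.array([.532,.047,.245]),19.3)"
```

```text
t 1.85 q [ 0.696  0.015 -0.6    1.831  0.009  1.298 -1.183] p [ 0.4591 -0.0894  0.2457] f [ 1.  -1.   0.1] tq [-0.02 -0.01 -0.03] gap 0.0851
yaw(toolx) 16.82 z [ 1.e-03 -7.e-04 -1.e+00]
shift tool [ 0.1092 -0.1094  0.0007] world [ 0.0729  0.1364 -0.0007]
turn deg [ 0.06 -0.04 -2.48] rad [ 0.001  -0.0007 -0.0432]
```

>>> jog_arm:
  motion:
    - {"x":0.0275,"y":-0.0275,"z":0.01,"ax":0,"ay":0,"az":-0.02,"grip":0}
    - {"x":0.0275,"y":-0.0275,"z":0.01,"ax":0,"ay":0,"az":-0.023,"grip":0}
    - {"x":0.0275,"y":-0.0275,"z":0.01,"ax":0,"ay":0,"az":0,"grip":0}
    - {"x":0.0275,"y":-0.0275,"z":0.01,"ax":0,"ay":0,"az":0,"grip":0}
    - {"x":0,"y":0,"z":0.02,"ax":0,"ay":0,"az":0,"grip":0}

```text
time: 2.27
position: [0.5307, 0.0563, 0.1867]
orientation: [0.985, 0.172, 0.003, -0.002]
wrist_force: [-1.2, -0.4, 0.4]
finger_gap: 0.0853
```

```bash
python3 -c "
from h import *
to(np.array([.532,.047,.094]),19.3)
d=get('scene');crop(d,150,295,205,365,4.5,'pics/s2.png')
"
```

```text
t 2.27 q [ 0.457  0.246 -0.732  1.753  0.172  1.203 -1.548] p [0.5307 0.0563 0.1867] f [-1.2 -0.4  0.4] tq [-0.04  0.01  0.02] gap 0.0853
yaw(toolx) 19.77 z [ 0.0046  0.0043 -1.    ]
shift tool [-0.0024  0.0094  0.0927] world [ 0.0013 -0.0093 -0.0927]
turn deg [-0.14 -0.33  0.47] rad [-0.0025 -0.0058  0.0082]
```

View pics/s2.png

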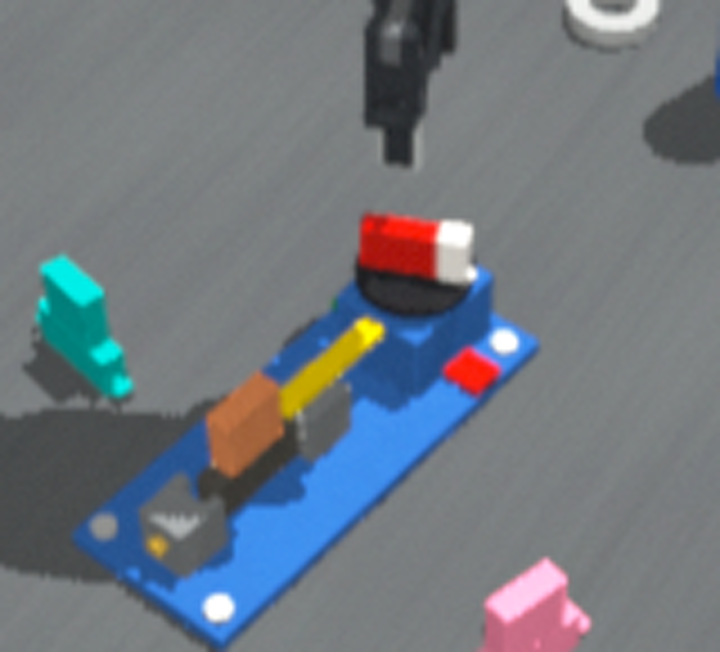

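>>> jog_arm:
  motion:
    - {"x":-0.0015,"y":0.009,"z":0,"ax":0,"ay":0,"az":0,"grip":0}
    - {"x":0,"y":0,"z":0.03,"ax":0,"ay":0,"az":0,"grip":0}
    - {"x":0,"y":0,"z":0.02,"ax":0,"ay":0,"az":0,"grip":0}
    - {"x":0,"y":0,"z":0,"ax":0,"ay":0,"az":0,"grip":0}

```text
time: 2.65
position: [0.5282, 0.0361, 0.1329]
orientation: [0.986, 0.166, -0.002, 0.0]
wrist_force: [-0.7, -0.2, -0.2]
finger_gap: 0.0855
```

```bash
python3 -c "
from h import *
to(np.array([.532,.047,.094]),19.3)
"
```

```text
t 2.65 q [ 0.46   0.3   -0.704  1.815  0.216  1.109 -1.557] p [0.5282 0.0361 0.1329] f [-0.7 -0.2 -0.2] tq [ 0.05  0.06 -0.01] gap 0.0855
yaw(toolx) 19.13 z [-0.0044 -0.0012 -1.    ]
shift tool [ 0.0073 -0.0091  0.0388] world [ 0.0038  0.0109 -0.0389]
turn deg [-0.02  0.26 -0.17] rad [-0.0003  0.0045 -0.003 ]
```

>>> jog_arm:
  motion:
    - {"x":0.0073,"y":-0.009,"z":0,"ax":0,"ay":0.0045,"az":0,"grip":0}
    - {"x":0,"y":0,"z":0,"ax":0,"ay":0,"az":0,"grip":0}
    - {"x":0,"y":0,"z":0,"ax":0,"ay":0,"az":0,"grip":0}

```text
time: 2.9
position: [0.5349, 0.0505, 0.1373]
orientation: [0.986, 0.168, 0.004, -0.0]
wrist_force: [0.2, 0.0, -0.9]
finger_gap: 0.0855
```

```bash
python3 -c "
from h import *
to(np.array([.532,.047,.094]),19.3)
"
```

```text
t 2.9 q [ 0.44   0.305 -0.712  1.801  0.221  1.109 -1.581] p [0.5349 0.0505 0.1373] f [ 0.2  0.  -0.9] tq [ 0.03  0.01 -0.05] gap 0.0855
yaw(toolx) 19.34 z [ 0.0072  0.0017 -1.    ]
shift tool [-0.0042  0.0023  0.0433] world [-0.0029 -0.0035 -0.0433]
turn deg [ 0.05 -0.42  0.04] rad [ 0.0008 -0.0073  0.0007]
```

>>> jog_arm:
  motion:
    - {"x":0,"y":0,"z":0,"ax":0,"ay":0,"az":0,"grip":0}
    - {"x":0,"y":0,"z":0,"ax":0,"ay":0,"az":0,"grip":0}
    - {"x":0,"y":0,"z":0,"ax":0,"ay":0,"az":0,"grip":0}

```text
time: 3.15
position: [0.534, 0.0496, 0.1359]
orientation: [0.986, 0.167, 0.003, -0.0]
wrist_force: [0.0, 0.1, -0.3]
finger_gap: 0.0851
```

```bash
python3 -c "
from h import *
to(np.array([.532,.047,.094]),19.3)
"
```

```text
t 3.15 q [ 0.44   0.306 -0.711  1.803  0.222  1.108 -1.581] p [0.534  0.0496 0.1359] f [ 0.   0.1 -0.3] tq [-0.05  0.   -0.06] gap 0.0851
yaw(toolx) 19.28 z [ 0.0051  0.0011 -1.    ]
shift tool [-0.003   0.0017  0.0419] world [-0.002  -0.0026 -0.0419]
turn deg [ 0.03 -0.29 -0.02] rad [ 0.0006 -0.0051 -0.0003]
```

>>> jog_arm:
  motion:
    - {"x":-0.002,"y":0.0015,"z":0.014,"ax":0,"ay":-0.003,"az":0,"grip":0}
    - {"x":0,"y":0,"z":0.014,"ax":0,"ay":0,"az":0,"grip":0}
    - {"x":0,"y":0,"z":0.013,"ax":0,"ay":0,"az":0,"grip":0}
    - {"x":0,"y":0,"z":0,"ax":0,"ay":0,"az":0,"grip":0}
    - {"x":0,"y":0,"z":0,"ax":0,"ay":0,"az":0,"grip":0}

```text
time: 3.57
position: [0.5318, 0.0477, 0.0934]
orientation: [0.986, 0.168, -0.0, -0.0]
wrist_force: [0.1, 0.2, 0.2]
finger_gap: 0.0855
```

```bash
python3 -c "
from h import *
to(np.array([.532,.047,.094]),19.3)
"
```

```text
t 3.57 q [ 0.423  0.359 -0.694  1.842  0.263  1.035 -1.609] p [0.5318 0.0477 0.0934] f [0.1 0.2 0.2] tq [-0.03 -0.03 -0.02] gap 0.0855
yaw(toolx) 19.31 z [-6.e-04  7.e-04 -1.e+00]
shift tool [-0.0001  0.0007 -0.0006] world [ 0.0002 -0.0007  0.0006]
turn deg [-0.05  0.02  0.01] rad [-0.0008  0.0003  0.0002]
```

Very close. Close the gripper.

>>> jog_arm:
  motion:
    - {"x":0,"y":0.0005,"z":0,"ax":0,"ay":0,"az":0,"grip":255}
    - {"x":0,"y":0,"z":0,"ax":0,"ay":0,"az":0,"grip":255}
    - {"x":0,"y":0,"z":0,"ax":0,"ay":0,"az":0,"grip":255}
    - {"x":0,"y":0,"z":0,"ax":0,"ay":0,"az":0,"grip":255}
    - {"x":0,"y":0,"z":0,"ax":0,"ay":0,"az":0,"grip":255}
  force: 50

```text
time: 3.98
position: [0.5329, 0.0473, 0.0946]
orientation: [0.986, 0.168, 0.001, 0.0]
wrist_force: [-0.4, 1.2, 0.4]
finger_gap: 0.0255
```

>>> jog_arm:
  motion:
    - {"x":0,"y":0,"z":0,"ax":0,"ay":0,"az":0,"grip":255}
    - {"x":0,"y":0,"z":0,"ax":0,"ay":0,"az":0,"grip":255}
    - {"x":0,"y":0,"z":0,"ax":0,"ay":0,"az":0,"grip":255}

```text
time: 4.23
position: [0.5324, 0.0484, 0.0947]
orientation: [0.986, 0.168, 0.001, -0.001]
wrist_force: [-4.0, 3.7, 4.8]
finger_gap: 0.0131
```

```bash
python3 -c "
from h import *
to(np.array([.532,.047,.094]),19.3)
"
```

```text
t 4.23 q [ 0.423  0.357 -0.695  1.841  0.262  1.035 -1.609] p [0.5324 0.0484 0.0947] f [-4.   3.7  4.8] tq [ 0.62  0.71 -0.02] gap 0.0131
yaw(toolx) 19.35 z [ 0.0011  0.0014 -1.    ]
shift tool [-0.0008  0.0012  0.0007] world [-0.0004 -0.0014 -0.0007]
turn deg [-0.05 -0.09  0.05] rad [-0.0009 -0.0015  0.0009]
```

>>> jog_arm:
  motion:
    - {"x":0,"y":0,"z":0,"ax":0,"ay":0,"az":-0.08,"grip":255}
    - {"x":0,"y":0,"z":0,"ax":0,"ay":0,"az":-0.08,"grip":255}
    - {"x":0,"y":0,"z":0,"ax":0,"ay":0,"az":-0.08,"grip":255}
    - {"x":0,"y":0,"z":0,"ax":0,"ay":0,"az":-0.08,"grip":255}
    - {"x":0,"y":0,"z":0,"ax":0,"ay":0,"az":-0.08,"grip":255}

```text
time: 4.65
position: [0.5325, 0.0484, 0.0948]
orientation: [0.932, 0.362, 0.001, -0.0]
wrist_force: [-3.9, 3.9, 5.5]
finger_gap: 0.013
```

```bash
python3 -c "
from h import *
to(np.array([.532,.047,.094]),171.9)
"
```

```text
t 4.65 q [ 0.479  0.376 -0.764  1.838  0.297  1.044 -1.23 ] p [0.5325 0.0484 0.0948] f [-3.9  3.9  5.5] tq [ 0.63  0.64 -0.14] gap 0.013
yaw(toolx) 42.49 z [ 0.0014  0.0013 -1.    ]
shift tool [-0.0013  0.0007  0.0008] world [-0.0005 -0.0014 -0.0008]
turn deg [ 1.2000e-01 -6.0000e-02 -1.2941e+02] rad [ 2.1000e-03 -1.0000e-03 -2.2586e+00]
```

>>> jog_arm:
  motion:
    - {"x":0,"y":0,"z":0,"ax":0,"ay":0,"az":-0.1,"grip":255}
    - {"x":0,"y":0,"z":0,"ax":0,"ay":0,"az":-0.1,"grip":255}
    - {"x":0,"y":0,"z":0,"ax":0,"ay":0,"az":-0.1,"grip":255}
    - {"x":0,"y":0,"z":0,"ax":0,"ay":0,"az":-0.1,"grip":255}
    - {"x":0,"y":0,"z":0,"ax":0,"ay":0,"az":-0.1,"grip":255}

```text
time: 5.07
position: [0.5325, 0.0484, 0.0948]
orientation: [0.813, 0.582, 0.001, -0.0]
wrist_force: [-3.0, 3.3, 4.0]
finger_gap: 0.0129
```

>>> jog_arm:
  motion:
    - {"x":0,"y":0,"z":0,"ax":0,"ay":0,"az":-0.1,"grip":255}
    - {"x":0,"y":0,"z":0,"ax":0,"ay":0,"az":-0.1,"grip":255}
    - {"x":0,"y":0,"z":0,"ax":0,"ay":0,"az":-0.1,"grip":255}
    - {"x":0,"y":0,"z":0,"ax":0,"ay":0,"az":-0.1,"grip":255}
    - {"x":0,"y":0,"z":0,"ax":0,"ay":0,"az":-0.1,"grip":255}

```text
time: 5.48
position: [0.5326, 0.0483, 0.0948]
orientation: [0.644, 0.765, 0.001, 0.0]
wrist_force: [-2.8, 3.6, 3.3]
finger_gap: 0.0131
```

```bash
python3 -c "
from h import *
to(np.array([.532,.047,.094]),171.9)
"
```

```text
t 5.48 q [ 0.621  0.439 -0.947  1.832  0.402  1.075 -0.305] p [0.5326 0.0483 0.0948] f [-2.8  3.6  3.3] tq [ 0.73  0.44 -0.09] gap 0.0131
yaw(toolx) 99.83 z [ 0.0017  0.0015 -1.    ]
shift tool [-0.0012 -0.0009  0.0008] world [-0.0006 -0.0013 -0.0008]
turn deg [ 1.400e-01  1.000e-02 -7.207e+01] rad [ 2.4000e-03  2.0000e-04 -1.2579e+00]
```

>>> jog_arm:
  motion:
    - {"x":0,"y":0,"z":0,"ax":0,"ay":0,"az":-0.1,"grip":255}
    - {"x":0,"y":0,"z":0,"ax":0,"ay":0,"az":-0.1,"grip":255}
    - {"x":0,"y":0,"z":0,"ax":0,"ay":0,"az":-0.1,"grip":255}
    - {"x":0,"y":0,"z":0,"ax":0,"ay":0,"az":-0.1,"grip":255}
    - {"x":0,"y":0,"z":0,"ax":0,"ay":0,"az":-0.1,"grip":255}

```text
time: 5.9
position: [0.5327, 0.0484, 0.0948]
orientation: [0.435, 0.901, 0.001, 0.0]
wrist_force: [-2.1, 3.7, 3.6]
finger_gap: 0.0129
```

>>> jog_arm:
  motion:
    - {"x":0,"y":0,"z":0,"ax":0,"ay":0,"az":-0.1,"grip":255}
    - {"x":0,"y":0,"z":0,"ax":0,"ay":0,"az":-0.1,"grip":255}
    - {"x":0,"y":0,"z":0,"ax":0,"ay":0,"az":-0.1,"grip":255}
    - {"x":0,"y":0,"z":0,"ax":0,"ay":0,"az":-0.1,"grip":255}
    - {"x":0,"y":0,"z":0,"ax":0,"ay":0,"az":-0.1,"grip":255}

```text
time: 6.32
position: [0.5328, 0.0485, 0.0948]
orientation: [0.198, 0.98, 0.001, 0.001]
wrist_force: [0.3, 4.7, 2.4]
finger_gap: 0.0129
```

>>> jog_arm:
  motion:
    - {"x":0,"y":0,"z":0,"ax":0,"ay":0,"az":-0.08,"grip":255}
    - {"x":0,"y":0,"z":0,"ax":0,"ay":0,"az":-0.08,"grip":255}
    - {"x":0,"y":0,"z":0,"ax":0,"ay":0,"az":0,"grip":255}
    - {"x":0,"y":0,"z":0,"ax":0,"ay":0,"az":0,"grip":255}

```text
time: 6.65
position: [0.5328, 0.0485, 0.0948]
orientation: [0.122, 0.993, 0.001, 0.001]
wrist_force: [-2.0, 5.4, 5.8]
finger_gap: 0.0129
```

```bash
python3 -c "
from h import *
to(np.array([.532,.047,.094]),171.9)
d=get('scene');crop(d,150,295,205,365,4.5,'pics/s3.png')
"
```

```text
t 6.65 q [ 0.773  0.56  -1.171  1.826  0.567  1.141  0.733] p [0.5328 0.0485 0.0948] f [-2.   5.4  5.8] tq [1.16 0.5  0.16] gap 0.0129
yaw(toolx) 165.97 z [ 0.002   0.0022 -1.    ]
shift tool [ 0.0004 -0.0017  0.0008] world [-0.0008 -0.0015 -0.0008]
turn deg [ 0.15  0.09 -5.93] rad [ 0.0026  0.0015 -0.1034]
```

View pics/s3.png

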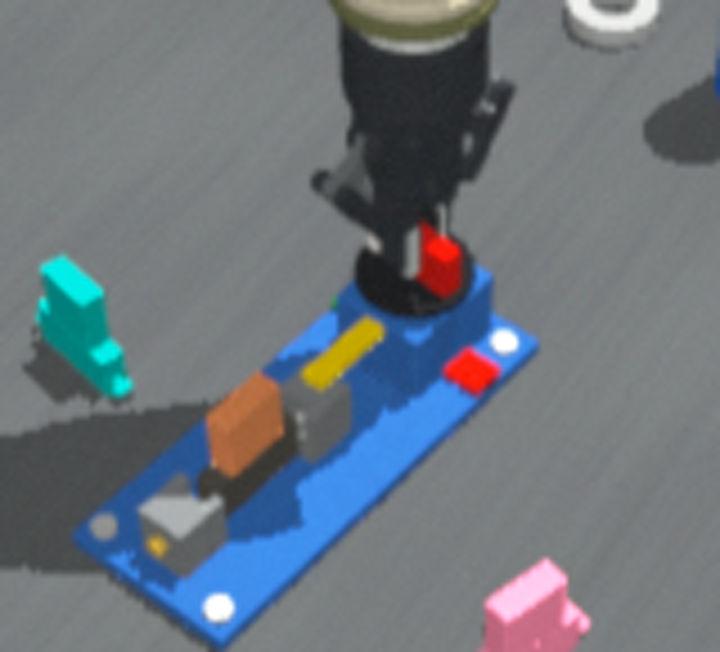

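>>> jog_arm:
  motion:
    - {"x":0,"y":0,"z":0,"ax":0,"ay":0,"az":-0.05,"grip":255}
    - {"x":0,"y":0,"z":0,"ax":0,"ay":0,"az":-0.053,"grip":255}
    - {"x":0,"y":0,"z":0,"ax":0,"ay":0,"az":0,"grip":255}
    - {"x":0,"y":0,"z":0,"ax":0,"ay":0,"az":0,"grip":255}

```text
time: 7.03
position: [0.5328, 0.0486, 0.0948]
orientation: [0.071, 0.997, 0.001, 0.001]
wrist_force: [-1.3, 5.7, 5.3]
finger_gap: 0.013
```

>>> jog_arm:
  motion:
    - {"x":0,"y":0,"z":0,"ax":0,"ay":0,"az":0,"grip":0}
    - {"x":0,"y":0,"z":0,"ax":0,"ay":0,"az":0,"grip":0}
    - {"x":0,"y":0,"z":0,"ax":0,"ay":0,"az":0,"grip":0}
    - {"x":0,"y":0,"z":0,"ax":0,"ay":0,"az":0,"grip":0}
    - {"x":0,"y":0,"z":0,"ax":0,"ay":0,"az":0,"grip":0}

```text
time: 7.45
position: [0.5327, 0.0469, 0.0942]
orientation: [0.071, 0.997, 0.0, 0.001]
wrist_force: [-0.3, -0.7, -0.1]
finger_gap: 0.0728
```

```bash
python3 -c "
from h import *
st()"
```

```text
t 7.45 q [ 0.785  0.574 -1.189  1.826  0.585  1.15   0.825] p [0.5327 0.0469 0.0942] f [-0.3 -0.7 -0.1] tq [ 0.02  0.03 -0.03] gap 0.0728
yaw(toolx) 171.83 z [ 0.0013  0.     -1.    ]
```

>>> jog_arm:
  motion:
    - {"x":0,"y":0,"z":-0.02,"ax":0,"ay":0,"az":0,"grip":0}
    - {"x":0,"y":0,"z":-0.03,"ax":0,"ay":0,"az":0,"grip":0}
    - {"x":0,"y":0,"z":-0.03,"ax":0,"ay":0,"az":0,"grip":0}
    - {"x":0,"y":0,"z":0,"ax":0,"ay":0,"az":0.1,"grip":0}
    - {"x":0,"y":0,"z":0,"ax":0,"ay":0,"az":0.1,"grip":0}

```text
time: 7.87
position: [0.5335, 0.0473, 0.1759]
orientation: [0.172, 0.985, 0.001, 0.002]
wrist_force: [0.2, 0.1, -1.1]
finger_gap: 0.0854
```

>>> jog_arm:
  motion:
    - {"x":0,"y":0,"z":0,"ax":0,"ay":0,"az":0.1,"grip":0}
    - {"x":0,"y":0,"z":0,"ax":0,"ay":0,"az":0.1,"grip":0}
    - {"x":0,"y":0,"z":0,"ax":0,"ay":0,"az":0.1,"grip":0}
    - {"x":0,"y":0,"z":0,"ax":0,"ay":0,"az":0.1,"grip":0}
    - {"x":0,"y":0,"z":0,"ax":0,"ay":0,"az":0.1,"grip":0}

```text
time: 8.28
position: [0.5325, 0.0471, 0.1743]
orientation: [0.411, 0.912, 0.0, 0.001]
wrist_force: [0.2, 0.2, -0.4]
finger_gap: 0.0854
```

>>> jog_arm:
  motion:
    - {"x":0,"y":0,"z":0,"ax":0,"ay":0,"az":0.1,"grip":0}
    - {"x":0,"y":0,"z":0,"ax":0,"ay":0,"az":0.1,"grip":0}
    - {"x":0,"y":0,"z":0,"ax":0,"ay":0,"az":0.1,"grip":0}
    - {"x":0,"y":0,"z":0,"ax":0,"ay":0,"az":0.1,"grip":0}
    - {"x":0,"y":0,"z":0,"ax":0,"ay":0,"az":0.1,"grip":0}

```text
time: 8.7
position: [0.5325, 0.0471, 0.1743]
orientation: [0.624, 0.782, 0.001, 0.001]
wrist_force: [-0.7, -0.4, -0.1]
finger_gap: 0.0849
```

```bash
sed -i 's/^O=.*;yaw/O=np.array([.513,-.091,0]);yaw/' h.py; python3 -c "
from h import *
to(C(0,0,.16),81.9)
d=get('scene');crop(d,190,295,215,335,6,'pics/s4.png');np.savez('s4.npz',**d)
d=get('top');crop(d,180,245,240,345,7,'pics/t4.png');np.savez('t4.npz',**d)
"
```

```text
t 8.7 q [ 0.707  0.356 -1.038  1.753  0.325  1.219 -0.194] p [0.5325 0.0471 0.1743] f [-0.7 -0.4 -0.1] tq [-0.   -0.02 -0.03] gap 0.0849
yaw(toolx) 102.82 z [ 1.4e-03  2.0e-04 -1.0e+00]
shift tool [-0.1303 -0.0497  0.0142] world [-0.0195 -0.1381 -0.0143]
turn deg [ 8.000e-02 -1.000e-02  2.092e+01] rad [ 1.500e-03 -1.000e-04  3.651e-01]
```

View pics/s4.png

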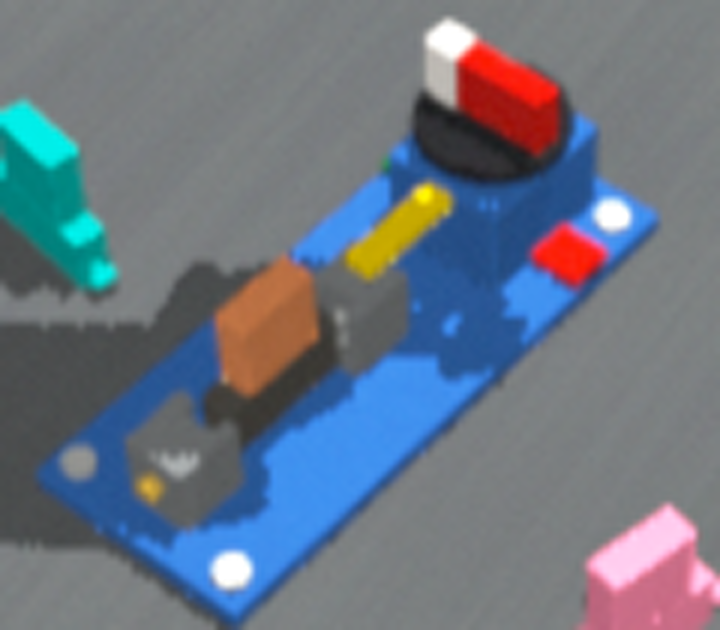

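View pics/t4.png

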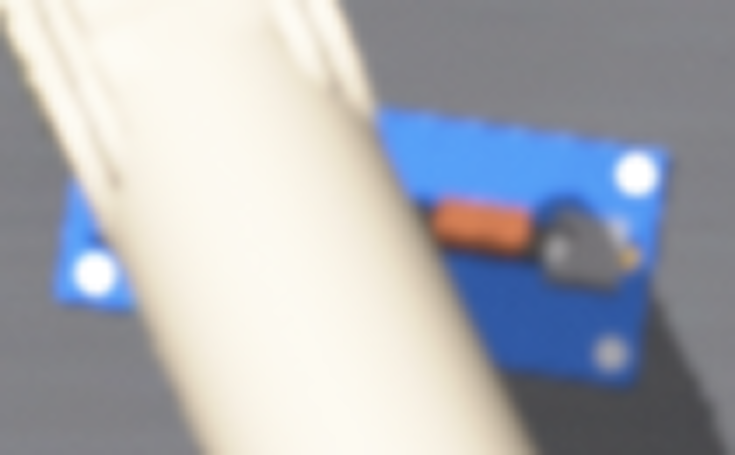

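Run:
```python
from h import *
d=dict(np.load('s4.npz'));P=pts(d);hsv=cv2.cvtColor(d["img"],cv2.COLOR_RGB2HSV).astype(int)
box=(P[...,0]<0.62)&(P[...,0]>.42)&(P[...,1]<.12)&(P[...,1]>-.2)
m=box&(P[...,2]>.09)&(P[...,2]<.112)
m=box&(((hsv[...,1]>150)&((hsv[...,0]<6)|(hsv[...,0]>175)))|((hsv[...,1]<70)&(hsv[...,2]>120)))&(P[...,2]>.1)&(P[...,2]<.112)
q=P[m];r=cv2.minAreaRect(q[:,:2].astype(np.float32)*1000);print(len(q),r)
dxy=q[:,:2]-q[:,:2].mean(0);u,s,v=np.linalg.svd(dxy);print(np.degrees(np.arctan2(v[0,1],v[0,0])),q.mean(0))
m=box&(hsv[...,0]>22)&(hsv[...,0]<34)&(hsv[...,1]>150)&(P[...,2]>.05)
q=P[m]-O;print('keeper y range',np.percentile(q@CY,[1,99]),'x',np.percentile(q@CX,[2,50,98]))
m=box&(hsv[...,0]>5)&(hsv[...,0]<16)&(hsv[...,1]>120)&(P[...,2]>.083)&(P[...,2]<.09)
q=P[m]-O;print('cop',len(q),np.percentile(q@CY,[2,50,98]),np.percentile(q@CX,[2,50,98]),q[:,2].mean())
# predicted wheel bar outline vs. for overlay
im=cv2.resize(d["img"][190:295,215:335,::-1],None,fx=6,fy=6,interpolation=cv2.INTER_CUBIC)
def dr(ps,c):
    pp=np.array([(proj(d,p)-[215,190]+.5)*6 for p in ps]).round().astype(np.int32);cv2.polylines(im,[pp],True,c,1)
dr([C(a*.008,b*.02,.086) for a,b in((1,1),(1,-1),(-1,-1),(-1,1))],(255,255,0))
dr([C(a*.030,.14+b*.007,.104) for a,b in((1,1),(1,-1),(-1,-1),(-1,1))],(255,255,0))
dr([C(a*.055,b,.012) for a,b in((1,.187),(1,-.083),(-1,-.083),(-1,.187))],(0,255,0))
cv2.imwrite('pics/o4.png',im)
```

```text
112 ((532.0831298828125, 47.2000732421875), (15.26750659942627, 61.852779388427734), 80.55840301513672)
-10.225809135500306 [0.53306834 0.04624448 0.10323707]
keeper y range [0.05151427 0.10349905] x [-0.00631478  0.00117447  0.00735545]
cop 92 [-0.01949318 -0.00158446  0.01734691] [-0.00792514 -0.00013377  0.00798012] 0.08559695934363813
```

View pics/o4.png

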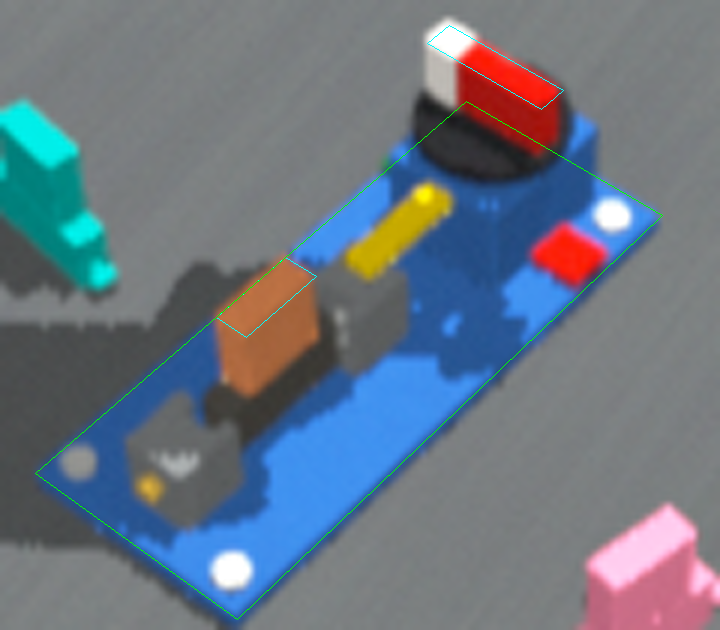

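>>> jog_arm:
  motion:
    - {"x":-0.032,"y":-0.0125,"z":0,"ax":0,"ay":0,"az":0,"grip":0}
    - {"x":-0.032,"y":-0.0125,"z":0,"ax":0,"ay":0,"az":0,"grip":0}
    - {"x":-0.032,"y":-0.0125,"z":0,"ax":0,"ay":0,"az":0,"grip":0}
    - {"x":-0.032,"y":-0.0125,"z":0,"ax":0,"ay":0,"az":0,"grip":0}
    - {"x":0,"y":0,"z":0,"ax":0,"ay":0,"az":0.091,"grip":0}

```text
time: 9.22
position: [0.5116, -0.097, 0.1736]
orientation: [0.657, 0.753, -0.001, 0.001]
wrist_force: [-0.1, -1.2, 0.1]
finger_gap: 0.0856
```

>>> jog_arm:
  motion:
    - {"x":0,"y":0,"z":0.01,"ax":0,"ay":0,"az":0.091,"grip":0}
    - {"x":0,"y":0,"z":0,"ax":0,"ay":0,"az":0.091,"grip":0}
    - {"x":0,"y":0,"z":0,"ax":0,"ay":0,"az":0.091,"grip":0}
    - {"x":0,"y":0,"z":0,"ax":0,"ay":0,"az":0,"grip":0}
    - {"x":0,"y":0,"z":0,"ax":0,"ay":0,"az":0,"grip":0}

```text
time: 9.63
position: [0.5129, -0.0887, 0.1642]
orientation: [0.751, 0.66, 0.001, 0.0]
wrist_force: [1.1, 0.4, 0.8]
finger_gap: 0.0855
```

```bash
python3 -c "
from h import *
to(C(0,0,.066),81.9)
"
```

```text
t 9.63 q [ 0.913  0.296 -0.946  1.801  0.259  1.175 -0.243] p [ 0.5129 -0.0887  0.1642] f [1.1 0.4 0.8] tq [ 0.07 -0.    0.  ] gap 0.0855
yaw(toolx) 82.57 z [ 1.4e-03  2.0e-04 -1.0e+00]
shift tool [-0.0023  0.0002  0.0982] world [ 0.0001 -0.0023 -0.0982]
turn deg [ 0.08 -0.02  0.67] rad [ 0.0014 -0.0003  0.0117]
```

>>> jog_arm:
  motion:
    - {"x":-0.002,"y":0,"z":0.025,"ax":0,"ay":0,"az":0.012,"grip":0}
    - {"x":0,"y":0,"z":0.025,"ax":0,"ay":0,"az":0,"grip":0}
    - {"x":0,"y":0,"z":0.015,"ax":0,"ay":0,"az":0,"grip":0}
    - {"x":0,"y":0,"z":0,"ax":0,"ay":0,"az":0,"grip":0}
    - {"x":0,"y":0,"z":0,"ax":0,"ay":0,"az":0,"grip":0}

```text
time: 10.05
position: [0.5125, -0.0904, 0.0991]
orientation: [0.756, 0.655, 0.001, -0.0]
wrist_force: [0.4, -0.1, -0.2]
finger_gap: 0.0855
```

```bash
python3 -c "
from h import *
to(C(0,0,.066),81.9)
d=get('scene');crop(d,170,295,215,335,5,'pics/s5.png')
"
```

```text
t 10.05 q [ 0.868  0.381 -0.904  1.865  0.34   1.059 -0.315] p [ 0.5125 -0.0904  0.0991] f [ 0.4 -0.1 -0.2] tq [ 0.02 -0.05 -0.1 ] gap 0.0855
yaw(toolx) 81.78 z [ 4.0e-04  1.3e-03 -1.0e+00]
shift tool [-0.0006  0.0005  0.0331] world [ 0.0005 -0.0006 -0.0331]
turn deg [ 0.01 -0.08 -0.12] rad [ 0.0002 -0.0014 -0.0021]
```

View pics/s5.png

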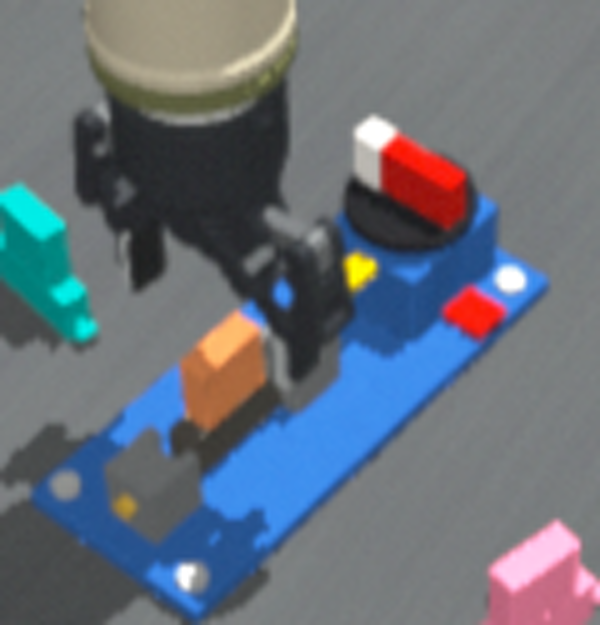

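>>> jog_arm:
  motion:
    - {"x":-0.0005,"y":0.0005,"z":0.017,"ax":0,"ay":0,"az":0,"grip":0}
    - {"x":0,"y":0,"z":0.016,"ax":0,"ay":0,"az":0,"grip":0}
    - {"x":0,"y":0,"z":0,"ax":0,"ay":0,"az":0,"grip":0}
    - {"x":0,"y":0,"z":0,"ax":0,"ay":0,"az":0,"grip":0}

```text
time: 10.43
position: [0.5135, -0.0912, 0.0671]
orientation: [0.757, 0.654, 0.001, 0.0]
wrist_force: [0.7, 0.6, -0.4]
finger_gap: 0.0854
```

>>> jog_arm:
  motion:
    - {"x":0,"y":0,"z":0,"ax":0,"ay":0,"az":0,"grip":255}
    - {"x":0,"y":0,"z":0,"ax":0,"ay":0,"az":0,"grip":255}
    - {"x":0,"y":0,"z":0,"ax":0,"ay":0,"az":0,"grip":255}
    - {"x":0,"y":0,"z":0,"ax":0,"ay":0,"az":0,"grip":255}
    - {"x":0,"y":0,"z":0,"ax":0,"ay":0,"az":0,"grip":255}
  force: 110

```text
time: 10.85
position: [0.5134, -0.0914, 0.0666]
orientation: [0.757, 0.653, 0.001, 0.001]
wrist_force: [-0.6, 0.6, -0.2]
finger_gap: 0.0254
```

>>> jog_arm:
  motion:
    - {"x":0,"y":0,"z":0,"ax":0,"ay":0,"az":0,"grip":255}
    - {"x":0,"y":0,"z":0,"ax":0,"ay":0,"az":0,"grip":255}
    - {"x":0,"y":0,"z":0,"ax":0,"ay":0,"az":0,"grip":255}
    - {"x":0,"y":0,"z":0,"ax":0,"ay":0,"az":0,"grip":255}

```text
time: 11.18
position: [0.5136, -0.0913, 0.0666]
orientation: [0.757, 0.653, 0.001, 0.001]
wrist_force: [-0.4, -0.8, 5.7]
finger_gap: 0.0145
```

```bash
python3 -c "
from h import *
to(C(0,0,.066),81.9)
d=get('scene');crop(d,170,295,215,335,5,'pics/s6.png');np.savez('s6.npz',**d)
"
```

```text
t 11.18 q [ 0.839  0.428 -0.876  1.888  0.388  1.002 -0.353] p [ 0.5136 -0.0913  0.0666] f [-0.4 -0.8  5.7] tq [-0.04  0.21 -0.07] gap 0.0145
yaw(toolx) 81.57 z [ 2.1e-03  2.0e-04 -1.0e+00]
shift tool [ 0.0002 -0.0006  0.0006] world [-0.0006  0.0003 -0.0006]
turn deg [ 0.12 -0.03 -0.33] rad [ 0.0021 -0.0005 -0.0057]
```

View pics/s6.png

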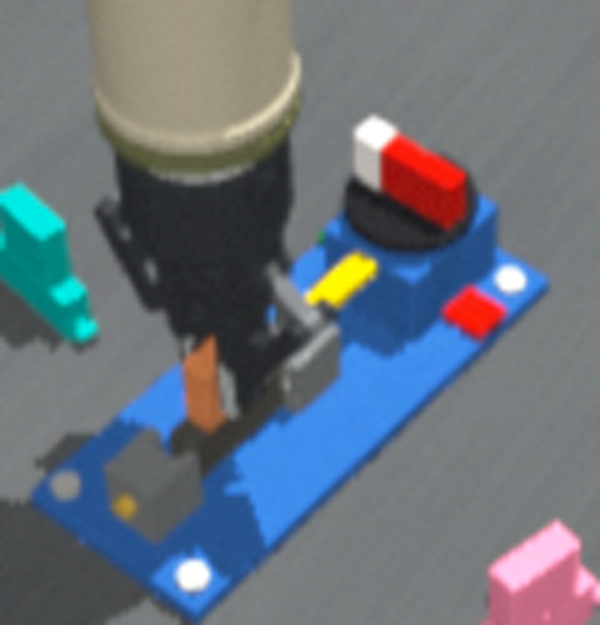

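>>> jog_arm:
  motion:
    - {"x":-0.001,"y":0,"z":0,"ax":0,"ay":0.025,"az":0,"grip":255}
    - {"x":-0.001,"y":0,"z":-0.001,"ax":0,"ay":0.025,"az":0,"grip":255}
    - {"x":-0.001,"y":0,"z":-0.001,"ax":0,"ay":0.025,"az":0,"grip":255}
    - {"x":-0.001,"y":0,"z":-0.001,"ax":0,"ay":0.025,"az":0,"grip":255}

```text
time: 11.57
position: [0.513, -0.0953, 0.0697]
orientation: [0.756, 0.653, 0.039, -0.032]
wrist_force: [-1.7, 0.4, 7.4]
finger_gap: 0.0147
```

```bash
cat >> h.py <<'E'
def ears(s=None,z0=.0666):
    """ear positions assuming no slip: pad fixed in tool as at grip"""
    s,M=st(s)
    for n,p in (("L",np.array([.038,0,z0-.026])),("R",np.array([-.038,0,z0-.026]))):
        w=s['position']+M@p-O; print(n,'y',round(w@CY*1e3,1),'x',round(w@CX*1e3,1),'z',round(w[2]*1e3,1))
    print('rock',np.degrees(np.arcsin(M[:,0]@CZ)).round(2),'fz,fy carrier',(s['wrist_force']@CZ).round(1),(s['wrist_force']@CY).round(1),'tq about x',(s['torque']@CX).round(2))
E
python3 -c "
from h import *
ears()
d=get('scene');crop(d,170,295,215,335,5,'pics/s7.png');np.savez('s7.npz',**d)
"
```

```text
t 11.57 q [ 0.936  0.446 -0.912  1.88   0.297  0.988 -0.236] p [ 0.513  -0.0953  0.0697] f [-1.7  0.4  7.4] tq [-0.41  0.51  0.05] gap 0.0147
yaw(toolx) 81.63 z [ 0.017   0.0998 -0.9949]
L y 37.7 x 0.9 z 33.2
R y -37.9 x 0.6 z 25.5
rock 5.81 fz,fy carrier 7.4 0.1 tq about x -0.48
```

View pics/s7.png

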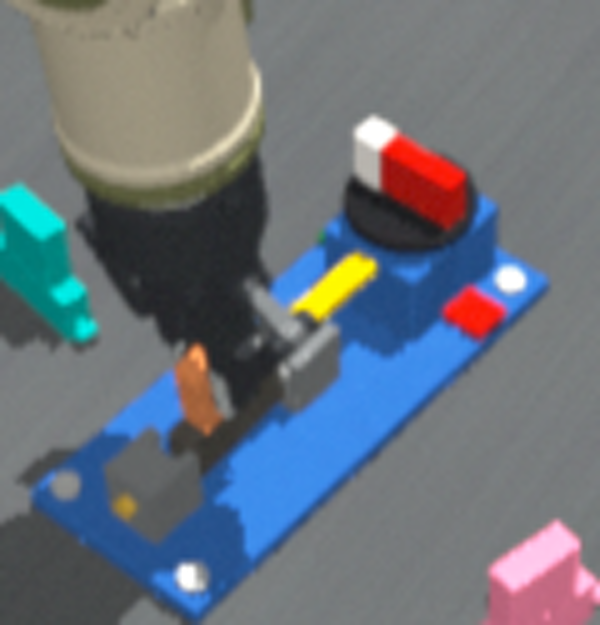

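>>> jog_arm:
  motion:
    - {"x":-0.001,"y":0,"z":-0.001,"ax":0,"ay":0.025,"az":0,"grip":255}
    - {"x":-0.001,"y":0,"z":-0.001,"ax":0,"ay":0.025,"az":0,"grip":255}
    - {"x":-0.001,"y":0,"z":-0.001,"ax":0,"ay":0.025,"az":0,"grip":255}
    - {"x":-0.001,"y":0,"z":-0.001,"ax":0,"ay":0.025,"az":0,"grip":255}
    - {"x":-0.0005,"y":0,"z":-0.0005,"ax":0,"ay":0.012,"az":0,"grip":255}

```text
time: 12.03
position: [0.5122, -0.101, 0.0732]
orientation: [0.753, 0.649, 0.082, -0.069]
wrist_force: [-1.3, -0.5, 4.2]
finger_gap: 0.0147
```

```bash
python3 -c "
from h import *
ears()
d=get('scene');crop(d,170,295,215,335,5,'pics/s8.png');np.savez('s8.npz',**d)
"
```

```text
t 12.03 q [ 1.038  0.48  -0.949  1.865  0.205  0.989 -0.114] p [ 0.5122 -0.101   0.0732] f [-1.3 -0.5  4.2] tq [-0.46  0.13  0.01] gap 0.0147
yaw(toolx) 81.55 z [ 0.0332  0.2097 -0.9772]
L y 35.7 x 0.9 z 41.6
R y -38.6 x 0.5 z 25.5
rock 12.26 fz,fy carrier 4.2 -0.7 tq about x -0.47
```

View pics/s8.png

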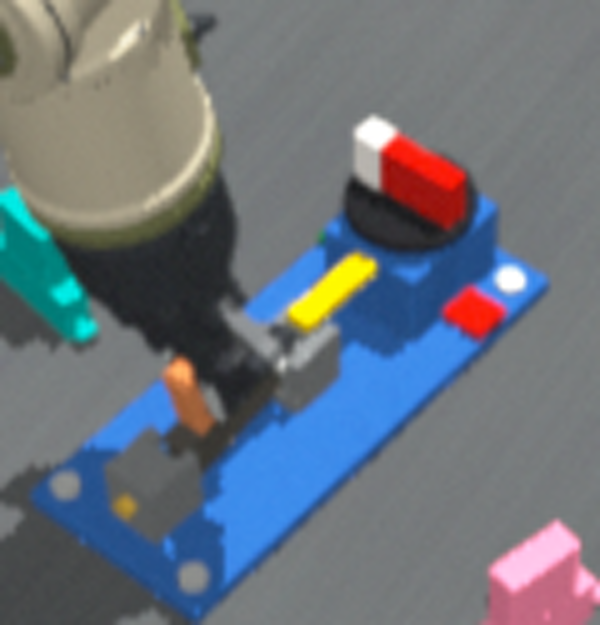

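>>> jog_arm:
  motion:
    - {"x":0.001,"y":0,"z":0,"ax":0,"ay":0,"az":0,"grip":255}
    - {"x":0.0012,"y":0,"z":0.0008,"ax":0,"ay":-0.012,"az":0,"grip":255}
    - {"x":0.0008,"y":0,"z":0.0004,"ax":0,"ay":-0.012,"az":0,"grip":255}
    - {"x":0,"y":0,"z":0,"ax":0,"ay":0,"az":0,"grip":255}

```text
time: 12.42
position: [0.5124, -0.0979, 0.0725]
orientation: [0.754, 0.651, 0.071, -0.06]
wrist_force: [-1.1, -3.8, 3.4]
finger_gap: 0.0145
```

```bash
cat >> h.py <<'E'
def overlay(d,name,s,r=(170,295,215,335),f=5,z0=.0666):
    M=R.from_quat(s['orientation']).as_matrix()
    im=cv2.resize(d["img"][r[0]:r[1],r[2]:r[3],::-1],None,fx=f,fy=f,interpolation=cv2.INTER_CUBIC)
    pr=lambda x,y,z:(proj(d,s['position']+M@np.array([y,x,z0-z]))-[r[2],r[0]]+.5)*f
    for (h,zl,zh) in ((.020,.047,.086),(.032,.018,.047)):
        for xx in(-.008,.008):
            pp=np.array([pr(xx,a,b) for a,b in((h,zl),(h,zh),(-h,zh),(-h,zl))]).round().astype(np.int32);cv2.polylines(im,[pp],True,(255,255,0),1)
    for y in(-.038,.038):
        pp=np.array([pr(.007,y+.004*np.cos(a),.026+.004*np.sin(a)) for a in np.linspace(0,6.28,16)]).round().astype(np.int32);cv2.polylines(im,[pp],True,(0,255,0),1)
    cv2.imwrite(name,im)
E
python3 -c "
from h import *
s=manip.read_state();ears(s)
d=get('scene');overlay(d,'pics/s9.png',s);np.savez('s9.npz',**d)
"
```

```text
t 12.42 q [ 1.012  0.47  -0.941  1.87   0.226  0.987 -0.145] p [ 0.5124 -0.0979  0.0725] f [-1.1 -3.8  3.4] tq [-1.45  0.22 -0.  ] gap 0.0145
yaw(toolx) 81.6 z [ 0.029   0.1829 -0.9827]
L y 37.9 x 0.7 z 39.6
R y -36.7 x 0.3 z 25.5
rock 10.67 fz,fy carrier 3.4 -3.9 tq about x -1.47
```

View pics/s9.png

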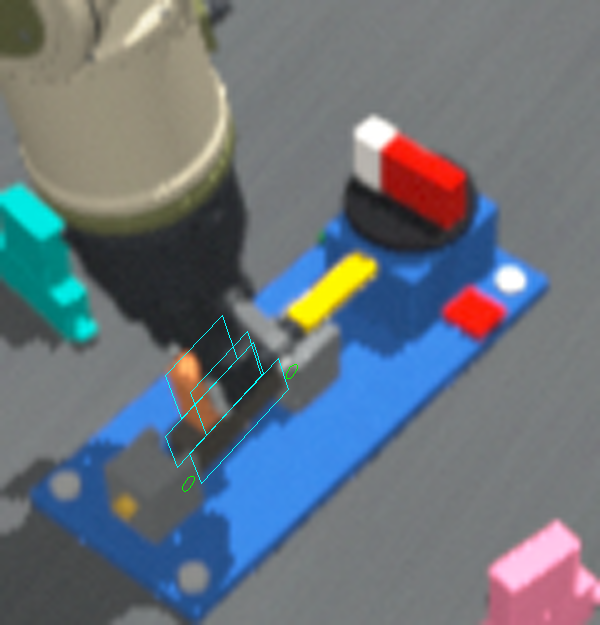

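>>> jog_arm:
  motion:
    - {"x":0.0006,"y":0,"z":-0.001,"ax":0,"ay":-0.026,"az":0,"grip":255}
    - {"x":0.001,"y":0,"z":-0.001,"ax":0,"ay":-0.026,"az":0,"grip":255}
    - {"x":0.001,"y":0,"z":-0.001,"ax":0,"ay":-0.026,"az":0,"grip":255}
    - {"x":0.001,"y":0,"z":-0.001,"ax":0,"ay":-0.026,"az":0,"grip":255}

```text
time: 12.8
position: [0.512, -0.0939, 0.0762]
orientation: [0.756, 0.653, 0.031, -0.027]
wrist_force: [0.2, -2.3, -5.6]
finger_gap: 0.0147
```

```bash
python3 -c "
from h import *
s=manip.read_state();ears(s)
d=get('scene');overlay(d,'pics/s10.png',s)
"
```

```text
t 12.8 q [ 0.925  0.43  -0.912  1.878  0.302  1.003 -0.25 ] p [ 0.512  -0.0939  0.0762] f [ 0.2 -2.3 -5.6] tq [-0.35 -0.04 -0.03] gap 0.0147
yaw(toolx) 81.59 z [ 0.012   0.0821 -0.9966]
L y 38.2 x -0.4 z 38.9
R y -37.5 x -0.8 z 32.6
rock 4.76 fz,fy carrier -5.6 -2.3 tq about x -0.34
```

View pics/s10.png

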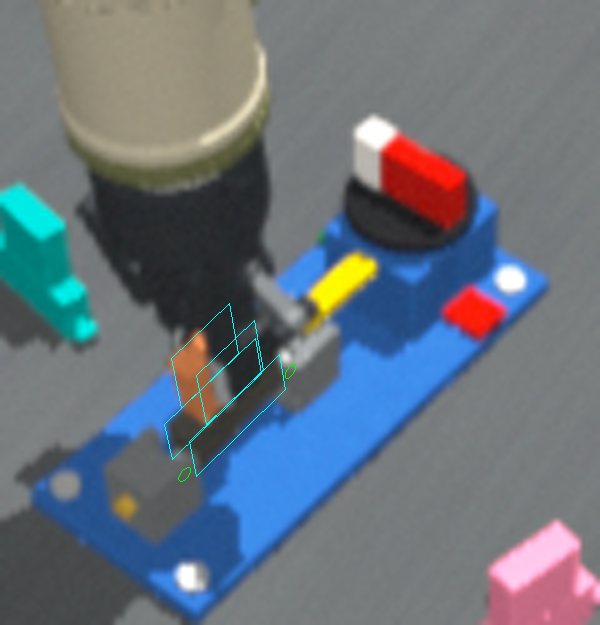

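>>> jog_arm:
  motion:
    - {"x":0.001,"y":0,"z":-0.001,"ax":0,"ay":-0.027,"az":0,"grip":255}
    - {"x":0.001,"y":0,"z":-0.001,"ax":0,"ay":-0.027,"az":0,"grip":255}
    - {"x":0.001,"y":0,"z":-0.001,"ax":0,"ay":-0.027,"az":0,"grip":255}
    - {"x":0.001,"y":0,"z":-0.001,"ax":0,"ay":-0.027,"az":0,"grip":255}
    - {"x":0.001,"y":0,"z":-0.001,"ax":0,"ay":-0.027,"az":0,"grip":255}

```text
time: 13.27
position: [0.5129, -0.0891, 0.0814]
orientation: [0.757, 0.653, -0.019, 0.017]
wrist_force: [-0.8, -1.3, -3.9]
finger_gap: 0.0145
```

```bash
python3 -c "
from h import *
s=manip.read_state();ears(s)
d=get('scene');overlay(d,'pics/s11.png',s)
"
```

```text
t 13.27 q [ 0.804  0.401 -0.874  1.88   0.413  1.044 -0.395] p [ 0.5129 -0.0891  0.0814] f [-0.8 -1.3 -3.9] tq [-0.1  -0.01 -0.01] gap 0.0145
yaw(toolx) 81.59 z [-0.0073 -0.0506 -0.9987]
L y 37.8 x -0.2 z 38.9
R y -38.1 x -0.6 z 42.8
rock -2.93 fz,fy carrier -3.9 -1.4 tq about x -0.1
```

View pics/s11.png

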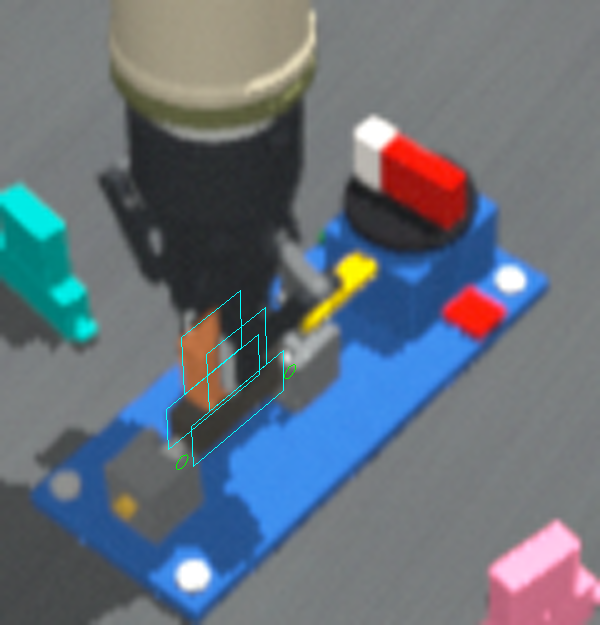

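>>> jog_arm:
  motion:
    - {"x":-0.001,"y":0,"z":-0.002,"ax":0,"ay":0.025,"az":0,"grip":255}
    - {"x":-0.001,"y":0,"z":-0.002,"ax":0,"ay":0.025,"az":0,"grip":255}
    - {"x":0,"y":0,"z":-0.005,"ax":0,"ay":0,"az":0,"grip":255}
    - {"x":0,"y":0,"z":-0.005,"ax":0,"ay":0,"az":0,"grip":255}
    - {"x":0,"y":0,"z":0,"ax":0,"ay":0,"az":0,"grip":255}

```text
time: 13.73
position: [0.5137, -0.0908, 0.0969]
orientation: [0.757, 0.653, 0.001, 0.001]
wrist_force: [-0.2, -0.0, -3.2]
finger_gap: 0.0146
```

```bash
python3 -c "
from h import *
s=manip.read_state();ears(s)
"
```

```text
t 13.73 q [ 0.864  0.385 -0.901  1.866  0.346  1.054 -0.322] p [ 0.5137 -0.0908  0.0969] f [-0.2 -0.  -3.2] tq [-0.01 -0.06  0.01] gap 0.0146
yaw(toolx) 81.6 z [ 2.4e-03 -6.0e-04 -1.0e+00]
L y 38.3 x 0.9 z 56.3
R y -37.7 x 0.5 z 56.3
rock -0.01 fz,fy carrier -3.2 -0.1 tq about x -0.0
```

>>> jog_arm:
  motion:
    - {"x":0,"y":0,"z":-0.007,"ax":0,"ay":0,"az":0,"grip":255}
    - {"x":0,"y":0,"z":-0.007,"ax":0,"ay":0,"az":0,"grip":255}
    - {"x":0,"y":0,"z":-0.006,"ax":0,"ay":0,"az":0,"grip":255}
    - {"x":0,"y":0,"z":0,"ax":0,"ay":0,"az":0,"grip":255}
    - {"x":0,"y":0,"z":0,"ax":0,"ay":0,"az":0,"grip":255}

```text
time: 14.15
position: [0.5134, -0.0914, 0.1165]
orientation: [0.757, 0.653, 0.0, 0.001]
wrist_force: [0.0, -1.0, -4.8]
finger_gap: 0.0147
```

>>> jog_arm:
  motion:
    - {"x":0,"y":0,"z":0,"ax":0,"ay":0,"az":0,"grip":255}
    - {"x":0,"y":0,"z":0,"ax":0,"ay":0,"az":0,"grip":255}
    - {"x":0,"y":0,"z":0,"ax":0,"ay":0,"az":0,"grip":255}
    - {"x":0,"y":0,"z":0,"ax":0,"ay":0,"az":0,"grip":255}
    - {"x":0,"y":0,"z":0,"ax":0,"ay":0,"az":0,"grip":255}

```text
time: 14.57
position: [0.5131, -0.0913, 0.1158]
orientation: [0.757, 0.653, 0.0, 0.001]
wrist_force: [-0.6, 0.5, -3.3]
finger_gap: 0.0145
```

```bash
python3 -c "
from h import *
s=manip.read_state();ears(s);print(abs(s['joint_velocities']).max())
d=get('scene');overlay(d,'pics/s12.png',s);crop(d,0,420,0,560,1.4,'pics/s12f.png')
P=pts(d);hsv=cv2.cvtColor(d['img'],cv2.COLOR_RGB2HSV).astype(int)
m=(P[...,0]<0.6)&(P[...,0]>.45)&(P[...,1]<.1)&(P[...,1]>0)&(((hsv[...,1]>150)&((hsv[...,0]<6)|(hsv[...,0]>175)))|((hsv[...,1]<70)&(hsv[...,2]>120)))&(P[...,2]>.1)&(P[...,2]<.112)
q=P[m][:,:2];v=np.linalg.svd(q-q.mean(0))[2];print('bar',len(q),np.degrees(np.arctan2(v[0,1],v[0,0])),cv2.minAreaRect(q.astype(np.float32)*1000))
"
```

```text
t 14.57 q [ 0.88   0.358 -0.915  1.849  0.319  1.089 -0.302] p [ 0.5131 -0.0913  0.1158] f [-0.6  0.5 -3.3] tq [ 0.01  0.   -0.02] gap 0.0145
yaw(toolx) 81.58 z [ 1.1e-03 -4.0e-04 -1.0e+00]
L y 37.7 x 0.4 z 75.2
R y -38.3 x -0.1 z 75.2
rock -0.02 fz,fy carrier -3.3 0.4 tq about x 0.01
0.001952192360803787
bar 114 -9.243150763627394 ((532.1782836914062, 46.06787872314453), (16.95965003967285, 62.54818344116211), 79.16243743896484)
```

View pics/s12.png

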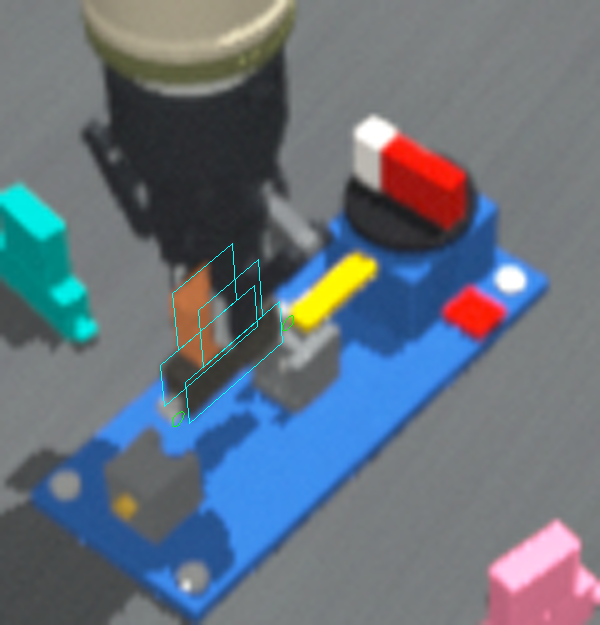

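View pics/s12f.png

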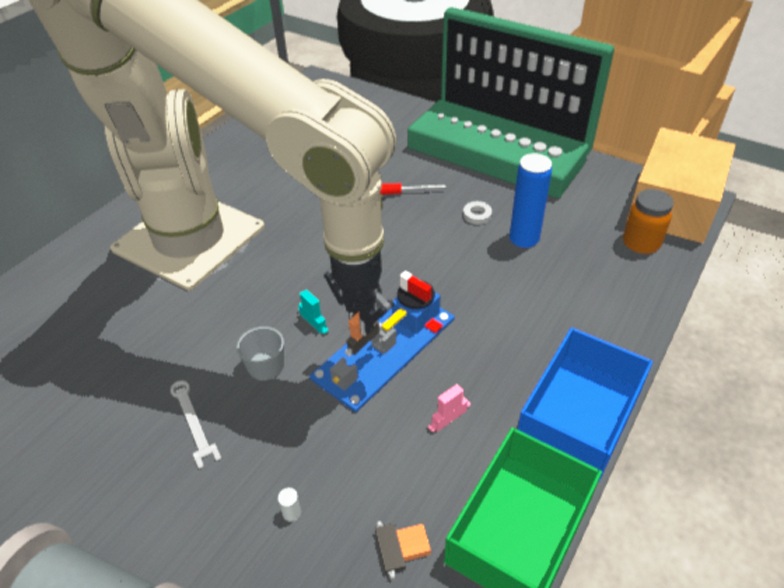

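```bash
python3 -c "
from cell import manip
print(manip.hand_in())"
```

```text
the job is handed in; nothing more can be done
None
```

The job is handed in at about 14.6 s. The pad is out of the slots and held upright about 2 cm above the abutment tops, and the wheel is at the green mark.

- **Wheel:** I gripped the red bar at about 0.48 rad and turned it anticlockwise. The last picture puts it at about 179° from the red mark, with the white end at the green mark. The keeper tip is at about y = 52 mm, clear of the pad.
- **Rocking:** I raised the left ear about 15 mm, with the right ear down at its seat height. I then let the left ear rest on its catch ball (39 mm up) and rocked the right end out past its catch. After that I levelled the pad and lifted it straight.
- **Final hold:** The tilt is about 0°, the arm is still, and the wrist carries only the pad's weight (3–4 N), so nothing else is touching it. The bystanders and look-alikes look unmoved in the last picture.
- **Small disagreements:** Two readings of the wheel angle gave 178° and 179° where 180° was wanted, which is within measuring noise. My pad outline over the picture sat about a pixel off, which is within the camera calibration. During the rock the wrist torque briefly reached about 1.5 N m, with forces under 10 N, as the left ear settled on its ball.

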